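# Key into the key box, and hold its slide open

## Task

Pick the brass key out of the tray of odds and ends, leaving the other things in the tray where they are, and lay it in the long slot on top of the wooden key box, on the closed slide, and let go of it. Then pull the box's spring slide out by its upright handle until the slide's front edge lines up with the lines across the two rails, so that the key drops into the box. The slide springs shut if released: keep hold of it there, and finish while still holding it at the lines.

Things in the scene. Friction and masses are not known exactly. Their poses are not given: they have to be found in the camera images.
- key: the brass key, lying flat in the tray: 22 x 68 x 6 mm (width, length, thickness); origin at the middle of its underside, y along its length. Its flat ring-shaped bow, 22 mm across, is centred 20 mm from the origin towards +y and is the place to grip it; the round shank, 5.6 mm thick, and the small bit (to +x) reach to 34 mm towards -y
- tray: low open wooden tray, 250 mm (its y) x 230 mm (its x) outside, 20 mm high, walls and floor 5 mm; does not move during the job; origin under its centre. The things in it lie singly, roughly parallel to its y, in three rows about 55 mm apart along its x
- wax_a: a plain square bar of sealing wax lying in the tray, 11 x 82 x 11 mm; origin at the centre of its underside, y along its length. Not wanted; stays in the tray
- wax_b: a plain square bar of sealing wax lying in the tray, 11 x 82 x 11 mm; origin at the centre of its underside, y along its length. Not wanted; stays in the tray
- wax_c: a plain square bar of sealing wax lying in the tray, 11 x 62 x 11 mm; origin at the centre of its underside, y along its length. Not wanted; stays in the tray
- wax_d: a plain square bar of sealing wax lying in the tray, 11 x 82 x 11 mm; origin at the centre of its underside, y along its length. Not wanted; stays in the tray
- stamp_box: small plain silver box with moulded lid in a corner of the tray, 36 x 54 x 25 mm; origin at the centre of its underside. Not wanted; stays in the tray
- key_box: wooden key box, fixed to the desk, deck 72 mm high, 151 mm along its x and 130 mm along its y, with two brass rails running 120 mm further out from its front (-x of the box, towards the robot; rail tops 57 mm high, rails 8 mm wide, 122 mm apart between centres). Its origin lies on the desk right under the centre of the slot; the front face is at x = -45 mm, the back at +106 mm
- slot (a point): centre of the slot's mouth, level with the deck (72 mm high). The slot is a rectangular opening in the deck, 44 mm along the box's x and 97 mm along its y, 15 mm deep down to the brass slide, which closes it from below while shut; so the key goes in with its length along the box's y. Under the slide is the key compartment, floor 8 mm high. Axes as the box
- mark (a point): point midway between the two dark lines (3 mm wide) across the rails, one on each, 147 mm in front of the box's origin, 57 mm high: the slide's front edge belongs here
- slide (a joint): how far the brass slide (a flat plate 112 mm wide between the rails, top 57 mm high, with a window in it behind) is pulled out, in m: 0 shut, 0.052 with its front edge exactly at the lines, its window then wholly under the slot; 0.075 is its end stop. It moves along -x of the box. A spring pulls it shut: about 3.6 N at the start of the pull, 10 N at the lines
- handle (a point): foot of the upright wooden handle fixed on the slide near its front: a plate 12 mm thick (its x, the pull direction), 40 mm wide (its y), standing 41 mm high over the slide, from 57 to 98 mm above the desk, on a 5 mm high brass foot 24 x 52 mm; this point lies at the centre of the foot's underside, on the slide's top, 15 mm behind the slide's front edge. Axes as the box; nothing stands above the deck near it
- handle_top (a point): centre of the handle's top edge, 98 mm above the desk
There are look-alikes about, which are no part of the job. Of the things that look like the key, the smallest one is meant.

How it is judged:
By the outcome, as a careful person would: the job done as asked, in the order asked, and still so for the second after the job is handed in, while the arm keeps its last pose, push and grip.
It also fails if it takes over 45 s, if anything falls off the work surface, if the arm or the gripper's body presses on something with over 40 N, if the wrist force passes 120 N, or if a joint passes its speed limit or range.

## Robot

A 6-joint arm with a two-finger parallel gripper is mounted at the origin on the work surface; the furniture and walls round the work are solid. World frame = base frame: x ahead of the robot, y to its left, z up, the work surface at z = 0. Lengths are in m, angles in rad, forces in N, time in s.
With the tool pointing down it reaches from about 0.35 to 0.725 m from the base axis. Payload 4.3 kg.
Tool frame: the origin (TCP) lies midway between the tips of the shut fingers; the grasp point (between the pads) lies 19 mm behind it; z points along the fingers, x is the direction in which the jaws open and shut, and the axes are right-handed (so a half turn about z gives the same grasp; the last joint's range is limited). The gripper opens to 85 mm and grips with 20 to 120 N. Pads are 22 mm wide; open, the fingers measure 114 mm over their backs; the gripper's body (76 mm by 85 mm) begins 54 mm behind the grasp point. The pads swing forward as they close: fully open they stand 13 mm farther back than shut.
Start: joints at [-1.31, 0.377, 0.081, 1.274, 0, 1.46], TCP at [0.208, -0.536, 0.231] pointing down, gripper open.
Joint ranges: [-2.72, 2.72], [-0.84, 1.66], [-1.02, 1.22], [-1.77, 2.12], [-1.37, 1.28], [-3.14, 3.14]. Speed limits (rad/s): [2.57, 2.57, 3.14, 3.14, 3.14, 3.14].

## Interface

Orientations are given as a unit quaternion [x, y, z, w].
In Python, from bench import r gives the robot as it stands.
- The arm moves only by the tool servo_tool, never from a script. Its argument "targets" is a list of rows, each a list of 5 numbers: the shift along the tool's x, y, z in mm, then the turn about the tool's z in rad, then the finger opening in mm, from 0 to 85.4. In form: [[dx, dy, dz, spin, claw], ...]. A call has 1 to 10 rows; each row is the pose to reach, as a shift and turn from the pose commanded when the call began, along the tool's axes at that moment; what a row does not reach only later rows make up. A row lasts 1/8 s, in which the tool goes at most 62.5 mm and 10.7 degrees, less where a joint would pass 70% of its speed; a pose out of reach is approached as far as the arm can. A call with a gripper value outside its range is refused whole. The fingers move at their own pace and stop on an object; "squeeze" is the grip in N (left out, the last holds). Time passes only in rows, so rows that repeat a pose let the fingers close. It gives the time, the measured TCP pose, the force and the opening at its end, in the units of the state.
- r.read_state(): the state, without advancing time (a new reading comes with each control period).
- r.snapshot(name): name is "side" or "top" or "wrist"; returns a dict with "img" (400x640x3 uint8, blue, green, red), "vertical_fov" (degrees; the focal length in pixels is half the picture's height over the tangent of half this angle, whatever the lens; pixels are square), "cx", "cy" (the principal point, pixels), "T" (4x4, takes a point from camera to world coordinates). Camera axes: x right, y up, looking along -z (the intrinsics and any distortion apply to the point x, -y, -z); pixel columns grow to the right and rows downward; lengths in m; the calibration is good to about 2 mm. A picture is of the moment at which its call begins. There is no depth.
- r.hand_in(): hands the job in, once; it reports no verdict.
The state is a dict: "t": time; "joint_pos": joint angles; "joint_velocities": joint speeds; "effort": joint torques, N m; "tcp_pos": TCP position; "orientation": TCP orientation; "wrist_force": force on the tool from outside, world axes, zero at the start; "torque": the same for the moment, N m; "gripper_width": finger opening in m.
Only numpy, scipy, OpenCV 4.12 (cv2) and the standard library are available. Lean on these libraries where they do the work, as an engineer would, in place of code of your own. Each camera call takes 0.05 s, during which the arm holds its last target.

## Working session

There is one attempt and no reset: what is moved stays moved. The work goes in short steps, Python scripts to look and compute and a tool call to move; the robot and the scene stay as the last step left them, time stands still between calls to the robot, and variables do not carry over. Pictures are saved under pics/ and viewed, and the job is handed in when it is done.

Besides the shell and the picture viewer there is one more tool, called as name(argument=value, ...), one argument or row to a line, values as JSON. servo_tool: Moves the arm, as the interface text tells. Its arguments: {"type":"object","properties":{"targets":{"type":"array"},"squeeze":{"type":"number"}},"required":["targets"]}

```bash
ls; mkdir -p pics; python3 - <<'E'
from bench import r
import cv2,numpy as np
s=r.read_state();print(s)
for n in("side","top","wrist"):
    d=r.snapshot(n);cv2.imwrite(f"pics/{n}0.png",d["img"]);print(n,{k:v for k,v in d.items() if k!="img"})
E
```

```text
pics
{'t': 0.0, 'joint_pos': array([-1.31033552e+00,  3.78060445e-01,  7.96419349e-02,  1.27441160e+00,
        1.00309692e-05,  1.46050693e+00]), 'joint_velocities': array([-0.00125788, -0.0015229 ,  0.00065504, -0.00087583,  0.00054771,
       -0.00036   ]), 'effort': array([ 6.26020119e-04, -4.63603270e+01,  2.69874161e+01,  2.07952922e-02,
       -2.12642789e-05,  2.70882175e-06]), 'tcp_pos': array([ 0.20817591, -0.53529118,  0.23036859]), 'orientation': array([ 8.25322164e-01, -5.64661219e-01, -7.67692431e-04, -6.66886198e-04]), 'wrist_force': array([-0.55474096,  0.04640331, -0.2405197 ]), 'torque': array([ 0.01103391,  0.03154733, -0.02133152]), 'gripper_width': 0.08529566478470325}
side {'vertical_fov': 57.90368074610915, 'cx': 318.21553397834117, 'cy': 199.8900783742906, 'T': array([[-0.96950351,  0.12325634, -0.21182732,  0.37105541],
       [-0.24486432, -0.45113066,  0.85820895,  0.73850642],
       [ 0.0102179 ,  0.88390554,  0.46755384,  0.48350795],
       [ 0.        ,  0.        ,  0.        ,  1.        ]])}
top {'vertical_fov': 42.75154941860052, 'cx': 319.4169792653211, 'cy': 199.40601035385373, 'T': array([[-0.00993208,  0.99364918, -0.11208324,  0.44840699],
       [-0.99957815, -0.01292514, -0.02600893, -0.00719424],
       [-0.02729244,  0.11177763,  0.99335839,  1.01077632],
       [ 0.        ,  0.        ,  0.        ,  1.        ]])}
wrist {'vertical_fov': 69.54725017974017, 'cx': 317.0498985229863, 'cy': 204.05461665209228, 'T': array([[ 0.36189832,  0.89508237,  0.26049407,  0.27419538],
       [-0.93221469,  0.34817607,  0.09873799, -0.50990448],
       [-0.00231916, -0.27856951,  0.96041327,  0.37430386],
       [ 0.        ,  0.        ,  0.        ,  1.        ]])}
```

View pics/top0.png

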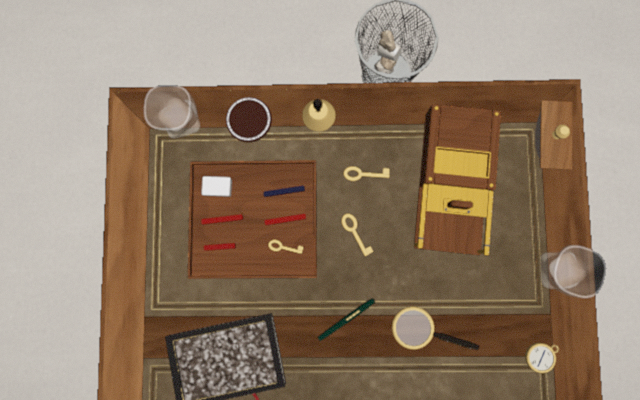

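View pics/side0.png

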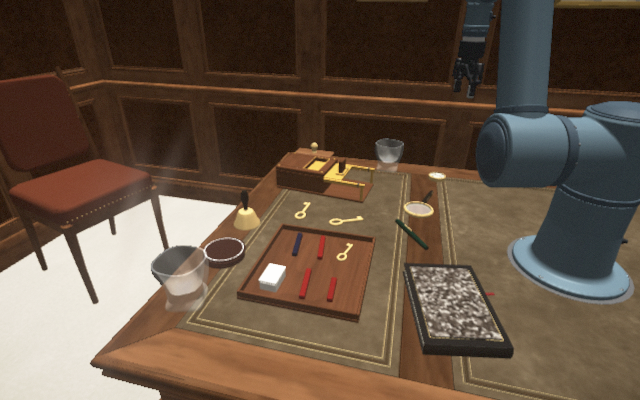

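View pics/wrist0.png

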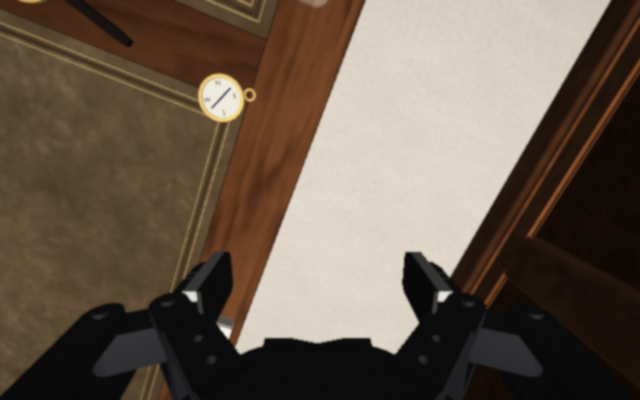

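The top view shows the tray at left with the key, bow near (274,245) and bit near (300,250). The two look-alike keys lie outside the tray at (367,173) and (357,235). The box is at (460,180) with its handle at (460,205). I'll zoom in to measure.

```bash
cat > h.py <<'E'
import numpy as np,cv2
def K(d):
    f=200/np.tan(np.radians(d["vertical_fov"])/2); return f,d["cx"],d["cy"]
def p2w(d,u,v,z):
    f,cx,cy=K(d);T=d["T"];ray=T[:3,:3]@np.array([(u-cx)/f,-(v-cy)/f,-1.])
    o=T[:3,3];return o+ray*(z-o[2])/ray[2]
def w2p(d,p):
    f,cx,cy=K(d);T=d["T"];c=T[:3,:3].T@(np.asarray(p)-T[:3,3]);return np.array([cx+f*c[0]/-c[2],cy+f*c[1]/c[2]])
def crop(im,x0,y0,w,h,s,name):
    cv2.imwrite(name,cv2.resize(im[y0:y0+h,x0:x0+w],None,fx=s,fy=s,interpolation=cv2.INTER_CUBIC))
def Rq(q):
    from scipy.spatial.transform import Rotation as R
    return R.from_quat(q).as_matrix()
def lift(d,x,y,z): return p2w(d,x,y,z)
E
python3 - <<'E'
import cv2
from h import *
t=cv2.imread("pics/top0.png")
crop(t,180,155,145,125,5,"pics/t_tray.png"); crop(t,400,95,110,165,3.6,"pics/t_box.png")
s=cv2.imread("pics/side0.png");crop(s,270,140,115,65,6,"pics/s_box.png")
E
```

```text
(no output)
```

View pics/t_tray.png

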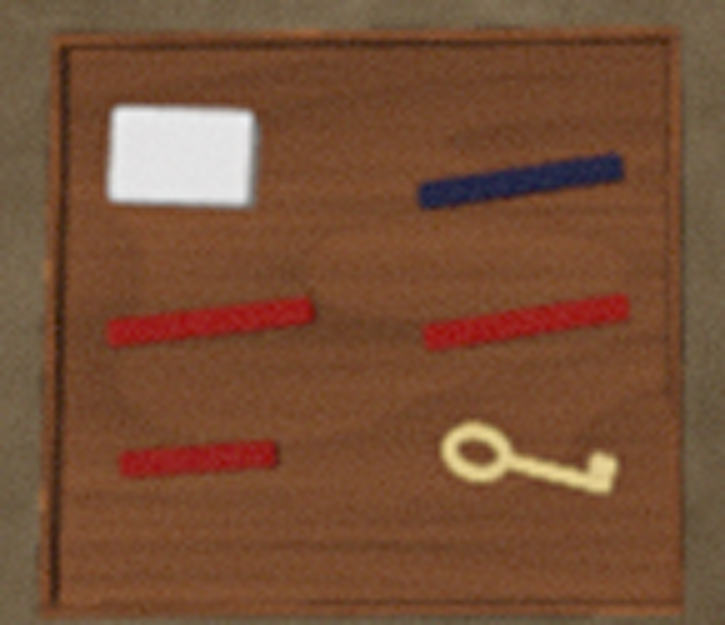

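View pics/t_box.png

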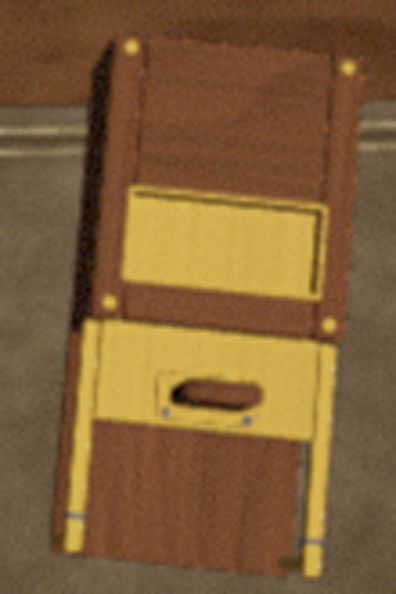

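```bash
cat > fit.py <<'E'
from bench import r
import cv2
from h import *
from scipy.optimize import least_squares
d=r.snapshot("top")
P=[((22,48.5,72),(133,187)),((22,-48.5,72),(328,207)),((-22,-48.5,72),(320,300)),((-22,48.5,72),(121,281)),
((-147,61,57),(75,516)),((-147,-61,57),(314,541)),((-165,61,57),(73,551)),((-165,-61,57),(313,576)),((-95,-56,57),(308,440)),((-95,56,57),(94,417)),((-80,0,98),(226,394))]
B=np.array([p for p,_ in P])/1e3; U=np.array([((u+.5)/3.6-.5+400,(v+.5)/3.6-.5+95) for _,(u,v) in P])
def w(q):
    c,s=np.cos(q[2]),np.sin(q[2]);return np.c_[q[0]+c*B[:,0]-s*B[:,1],q[1]+s*B[:,0]+c*B[:,1],B[:,2]]
def res(q): return (np.array([w2p(d,p) for p in w(q)])-U).ravel()
s=least_squares(res,[.5,-.25,0],loss="soft_l1")
print("box",s.x,np.round(res(s.x).reshape(-1,2),2).tolist())
im=d["img"];hsv=cv2.cvtColor(im,cv2.COLOR_BGR2HSV)
x0,y0,x1,y1=262,235,312,258
m=cv2.inRange(hsv,(15,60,150),(40,255,255))[y0:y1,x0:x1]
ys,xs=np.nonzero(m);print(len(xs),xs.min()+x0,xs.max()+x0,ys.min()+y0,ys.max()+y0)
W=np.array([p2w(d,u+x0,v+y0,.009)[:2] for u,v in zip(xs,ys)])
# template fit
def tmpl():
    pts=[]
    for x in np.arange(-11,12,1.):
        for y in np.arange(-34,34,1.):
            rr=np.hypot(x,y-20)
            if (7<=rr<=11) or (abs(x)<2.8 and -34<=y<=11) or (0<x<10 and -33<y<-23): pts.append((x,y))
    return np.array(pts)/1e3
mean=W.mean(0);print("mean",mean)
c,e=np.linalg.eigh(np.cov(W.T));a=e[:,1]; a=a*np.sign(a[1]);pr=(W-mean)@a;print("axis",a,"yaw",np.degrees(np.arctan2(-a[0],a[1])),"extent",pr.min(),pr.max())
Tm=tmpl()
big=cv2.resize(im[y0:y1,x0:x1],None,fx=8,fy=8,interpolation=cv2.INTER_CUBIC);hb=cv2.cvtColor(big,cv2.COLOR_BGR2HSV)
mb=cv2.GaussianBlur(cv2.inRange(hb,(15,60,140),(40,255,255)).astype(float)/255,(0,0),6)
def score(q):
    c,s=np.cos(q[2]),np.sin(q[2]);X=np.c_[q[0]+c*Tm[:,0]-s*Tm[:,1],q[1]+s*Tm[:,0]+c*Tm[:,1]]
    pp=np.array([w2p(d,[a,b,.010]) for a,b in X]);i=((pp-[x0,y0]+.5)*8-.5).round().astype(int)
    i[:,0]=i[:,0].clip(0,mb.shape[1]-1);i[:,1]=i[:,1].clip(0,mb.shape[0]-1)
    return -mb[i[:,1],i[:,0]].mean()
from scipy.optimize import differential_evolution
g=differential_evolution(score,[(mean[0]-.02,mean[0]+.02),(mean[1]-.02,mean[1]+.02),(-.6,.3)],seed=1,maxiter=40,popsize=10)
q=g.x;print("key",q,np.degrees(q[2]),g.fun,"bow",q[0]-.02*np.sin(q[2]),q[1]+.02*np.cos(q[2]))
for n,p in(("bow",(277.4-2,245.4)),):print(p2w(d,*p,.01))
# tray corners z=.02
for u,v in((54,38),(680,32),(682,610),(42,612)):print("tray",p2w(d,180+u/5-.4,155+v/5-.4,.02))
E
python3 fit.py
```

```text
box [ 0.62026567 -0.24738965 -0.11993439] [[0.23, 1.28], [-1.4, 1.07], [-0.94, -1.4], [1.55, -1.59], [0.22, 0.02], [0.08, 0.29], [-0.09, -0.0], [-0.37, 0.33], [1.12, 0.09], [0.09, 0.02], [-0.25, -0.64]]
215 268 303 239 253
mean [0.46883257 0.08942225]
axis [0.19539992 0.98072365] yaw -11.268086485619554 extent -0.037119426585922946 0.03223204611221997
key [ 0.46781177  0.08777575 -0.24604427] -14.097298202565801 -0.9477874546321976 bow 0.47268315325205956 0.10717341772327933
[0.4718985  0.10605168 0.01      ]
tray [0.63772782 0.2737887  0.02      ]
tray [0.63639201 0.02550885 0.02      ]
tray [0.41116918 0.02679013 0.02      ]
tray [0.41260747 0.27429544 0.02      ]
```

```bash
cat >> h.py <<'E'
def plan(s,tgt,jaw):
    """shift mm in tool axes, spin for jaw axis yaw (mod pi)"""
    R=Rq(s["orientation"]);d=R.T@(np.asarray(tgt)-s["tcp_pos"])*1e3
    cur=np.arctan2(R[1,0],R[0,0]); out=[]
    for k in(-1,0,1,2):
        sp=-(jaw+k*np.pi-cur);sp=(sp+2*np.pi)%(4*np.pi)-2*np.pi;out.append(round(float(sp),3))
    print("shift",np.round(d,1),"spins",out,"curjaw",round(cur,3),"R",np.round(R,2).tolist(),"j",np.round(s["joint_pos"],2))
E
python3 - <<'E'
from bench import r
from h import *
plan(r.read_state(),[.4725,.1068,.15],-.246)
E
```

```text
shift [-502.9 -479.    81.4] spins [2.188, -0.954, -4.096, 5.329] curjaw -1.2 R [[0.36, -0.93, -0.0], [-0.93, -0.36, 0.0], [-0.0, -0.0, -1.0]] j [-1.31  0.38  0.08  1.27  0.    1.46]
```

servo_tool(
  targets=[
    [-42, -40, 7, -0.09, 40],
    [-84, -80, 14, -0.18, 40],
    [-126, -120, 20, -0.27, 40],
    [-168, -160, 27, -0.36, 40],
    [-210, -200, 34, -0.45, 40],
    [-252, -240, 41, -0.54, 40],
    [-294, -280, 48, -0.63, 40],
    [-336, -320, 54, -0.72, 40],
    [-378, -360, 61, -0.8, 40],
    [-420, -400, 68, -0.88, 40],
  ],
)

```text
t: 1.45
tcp_pos: [0.4295, 0.0023, 0.1632]
orientation: [0.987, -0.158, 0.0, 0.0]
wrist_force: [0.4, -0.7, 0.0]
gripper_width: 0.0402
```

```bash
python3 - <<'E'
from bench import r
from h import *
s=r.read_state();print(s["t"],s["gripper_width"]);plan(s,[.4725,.1068,.15],-.246)
E
```

```text
1.45 0.04015656026724369
shift [   8.2 -112.7   13.2] spins [3.07, -0.071, -3.213, 6.212] curjaw -0.317 R [[0.95, -0.31, 0.0], [-0.31, -0.95, -0.0], [0.0, 0.0, -1.0]] j [-0.14  0.12 -0.44  1.01 -0.    1.75]
```

servo_tool(
  targets=[
    [3, -40, 5, -0.03, 40],
    [6, -80, 10, -0.06, 40],
    [8, -113, 13, -0.071, 40],
    [8, -113, 13, -0.071, 40],
    [8, -113, 13, -0.071, 40],
  ],
)

```text
t: 2.08
tcp_pos: [0.4717, 0.1049, 0.1501]
orientation: [0.992, -0.124, -0.0, 0.0]
wrist_force: [0.2, -0.3, -0.0]
gripper_width: 0.0401
```

```bash
python3 - <<'E'
from bench import r
from h import *
d=r.snapshot("wrist");cv2.imwrite("pics/w1.png",d["img"]);np.savez("w1.npz",**d)
s=r.read_state();plan(s,[.4725,.1068,.15],-.246)
print(w2p(d,[.4725,.1068,.011]),w2p(d,[.4678,.0878,.011]),w2p(d,s["tcp_pos"]))
E
```

```text
shift [ 0.2 -2.4  0.2] spins [3.138, -0.004, -3.145, 6.279] curjaw -0.25 R [[0.97, -0.25, -0.0], [-0.25, -0.97, -0.0], [-0.0, 0.0, -1.0]] j [ 0.09  0.24 -0.33  1.   -0.    1.91]
[317.63977465 191.34275728] [317.76121255 209.84710538] [317.5084602  255.68899041]
```

View pics/w1.png

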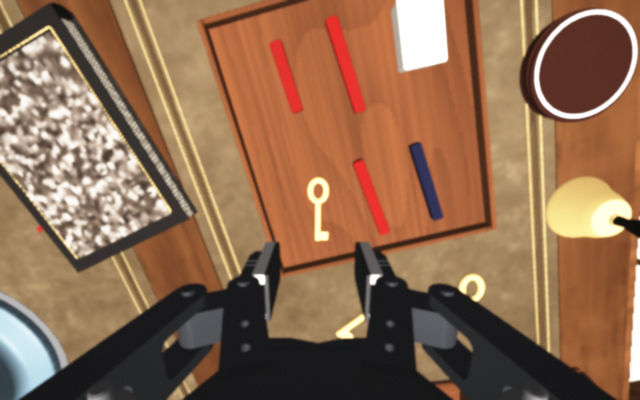

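```bash
python3 - <<'E'
from h import *
from scipy.optimize import differential_evolution
d=dict(np.load("w1.npz"));im=d["img"];x0,y0,w,h=295,165,50,90
big=cv2.resize(im[y0:y0+h,x0:x0+w],None,fx=8,fy=8,interpolation=cv2.INTER_CUBIC);cv2.imwrite("pics/w1c.png",big)
mb=cv2.inRange(cv2.cvtColor(big,cv2.COLOR_BGR2HSV),(12,20,190),(45,190,255)).astype(float)/255
cv2.imwrite("pics/w1m.png",np.hstack([mb*255,cv2.cvtColor(big,cv2.COLOR_BGR2GRAY)]))
g=np.array([(x,y) for x in np.arange(-18,19,.7) for y in np.arange(-42,42,.7)])
x,y=g.T;rr=np.hypot(x,y-20)
ins=((rr<=11)&(rr>=7))|((abs(x)<2.8)&(y>-34)&(y<10))
excl=(x>2.8)&(y<-15)
g=g[~excl];ins=ins[~excl]
f,cx,cy=K(d)
def score(q):
    c,s=np.cos(q[2]),np.sin(q[2]);P=np.c_[q[0]+(c*g[:,0]-s*g[:,1])/1e3,q[1]+(s*g[:,0]+c*g[:,1])/1e3,np.full(len(g),.0095)]
    C=(P-d["T"][:3,3])@d["T"][:3,:3];u=cx-f*C[:,0]/C[:,2];v=cy+f*C[:,1]/C[:,2]
    m=cv2.remap(mb.astype(np.float32),((u-x0+.5)*8-.5).astype(np.float32)[None],((v-y0+.5)*8-.5).astype(np.float32)[None],1)[0]
    return np.mean(abs(m-ins))
o=differential_evolution(score,[(.455,.485),(.07,.105),(-.5,0)],seed=1);q=o.x
print(q,o.fun,"bow",q[0]-.02*np.sin(q[2]),q[1]+.02*np.cos(q[2]))
E
```

```text
[ 0.46723933  0.08992029 -0.29102939] 0.14051735401153564 bow 0.4729781011506899 0.10907927188777541[ WARN:0@0.747] global loadsave.cpp:1063 imwrite_ Unsupported depth image for selected encoder is fallbacked to CV_8U.
```

View pics/w1m.png

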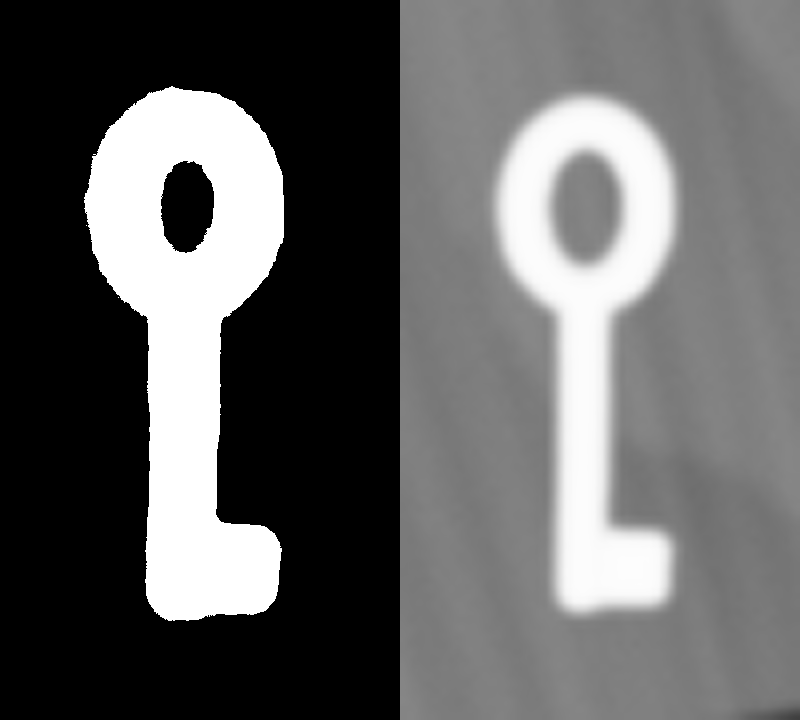

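```bash
python3 - <<'E'
from h import *
d=dict(np.load("w1.npz"))
px=lambda u,v:p2w(d,(u+.5)/8-.5+295,(v+.5)/8-.5+165,.0095)
a,b=px(186,97),px(182,613);bow=px(186,208);e=a-b
print(a,b,np.linalg.norm(e),"yaw",np.arctan2(-e[0],e[1]),"bow",bow,"mid",(a+b)/2, np.linalg.norm(px(96,208)-px(276,208)))
E
```

```text
[0.47629251 0.12101457 0.0095    ] [0.4585886  0.05347668 0.0095    ] 0.0698197353588656 yaw -0.2563650246604784 bow [0.47278175 0.10719129 0.0095    ] mid [0.46744055 0.08724563 0.0095    ] 0.02282211510806939
```

servo_tool(
  targets=[
    [0.3, -2.3, 30, 0.006, 38],
    [0.3, -2.3, 70, 0.006, 38],
    [0.3, -2.3, 105, 0.006, 38],
    [0.3, -2.3, 120, 0.006, 38],
    [0.3, -2.3, 128, 0.006, 38],
    [0.3, -2.3, 128, 0.006, 38],
  ],
)

```text
t: 2.88
tcp_pos: [0.4728, 0.1067, 0.0223]
orientation: [0.992, -0.128, -0.0, 0.0]
wrist_force: [-0.4, -1.1, 0.4]
gripper_width: 0.0382
```

```bash
python3 - <<'E'
from bench import r
from h import *
d=r.snapshot("wrist");cv2.imwrite("pics/w2.png",d["img"]);
d2=r.snapshot("side");crop(d2["img"],290,200,100,80,7,"pics/s2.png")
s=r.read_state();plan(s,[.4726,.107,.0075],-.256)
E
```

```text
shift [-1.1  0.4 15.6] spins [3.142, 0.0, -3.141, -6.283] curjaw -0.256 R [[0.97, -0.25, 0.0], [-0.25, -0.97, 0.0], [0.0, -0.0, -1.0]] j [ 0.09  0.37 -0.51  0.68 -0.    1.92]
```

View pics/w2.png

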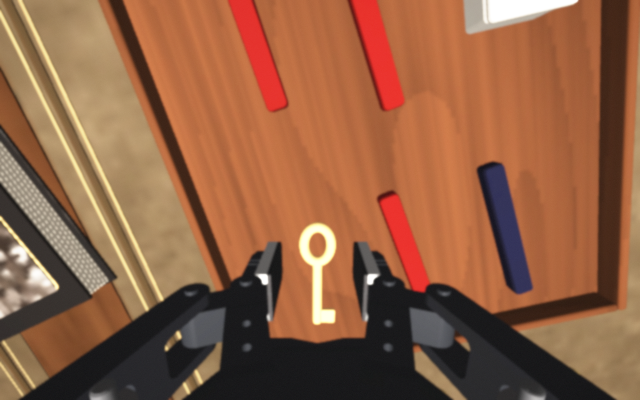

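View pics/s2.png

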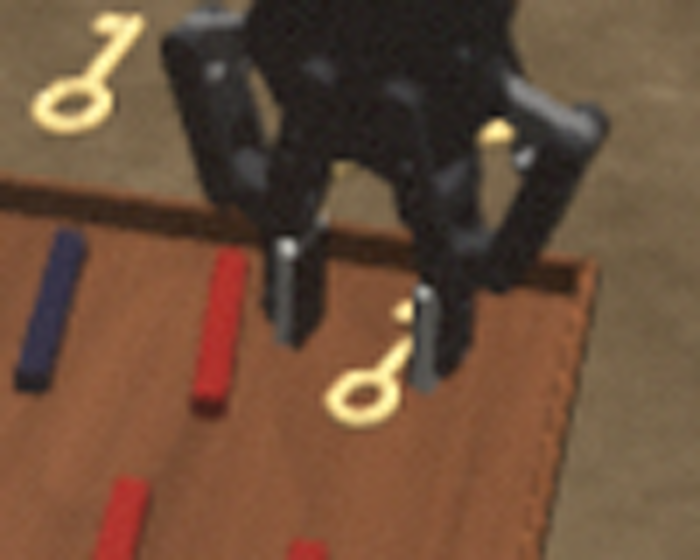

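servo_tool(
  targets=[
    [-0.3, 0, 5, 0, 30],
    [-0.3, 0, 10, 0, 30],
    [-0.3, 0, 13, 0, 30],
    [-0.3, 0, 15, 0, 30],
    [-0.3, 0, 15, 0, 30],
  ],
)

```text
t: 3.6
tcp_pos: [0.4725, 0.1074, 0.0071]
orientation: [0.992, -0.127, -0.0, 0.0]
wrist_force: [0.5, 0.6, -0.4]
gripper_width: 0.0301
```

servo_tool(
  targets=[
    [0, 0, 1.5, 0, 30],
    [0, 0, 1.5, 0, 24],
    [0, 0, 1.5, 0, 18],
    [0, 0, 1.5, 0, 18],
    [0, 0, 1.5, 0, 18],
  ],
  squeeze=40,
)

```text
t: 4.22
tcp_pos: [0.4727, 0.1074, 0.0059]
orientation: [0.992, -0.127, 0.0, 0.0]
wrist_force: [-0.7, -0.8, 2.1]
gripper_width: 0.0188
```

```bash
python3 - <<'E'
from bench import r
from h import *
d=r.snapshot("wrist");crop(d["img"],220,150,200,200,3,"pics/w3.png")
d2=r.snapshot("side");crop(d2["img"],290,200,100,80,7,"pics/s3.png")
s=r.read_state();print(s["wrist_force"],s["gripper_width"])
E
```

```text
[-1.06252913 -0.82182418  2.84825095] 0.018369412625993245
```

View pics/w3.png

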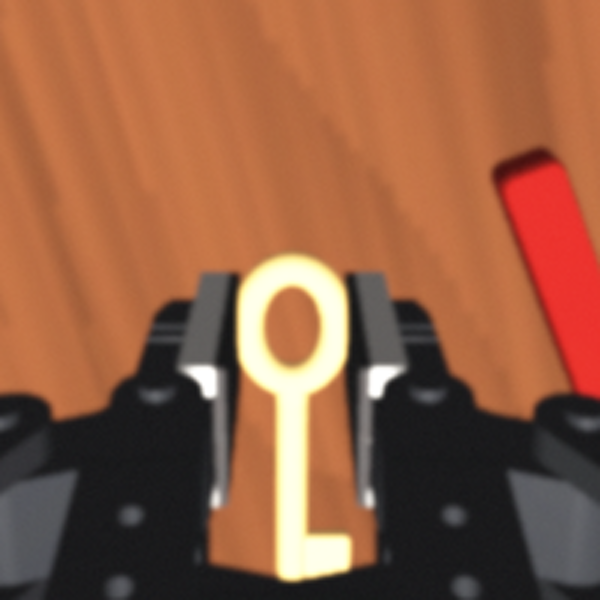

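View pics/s3.png

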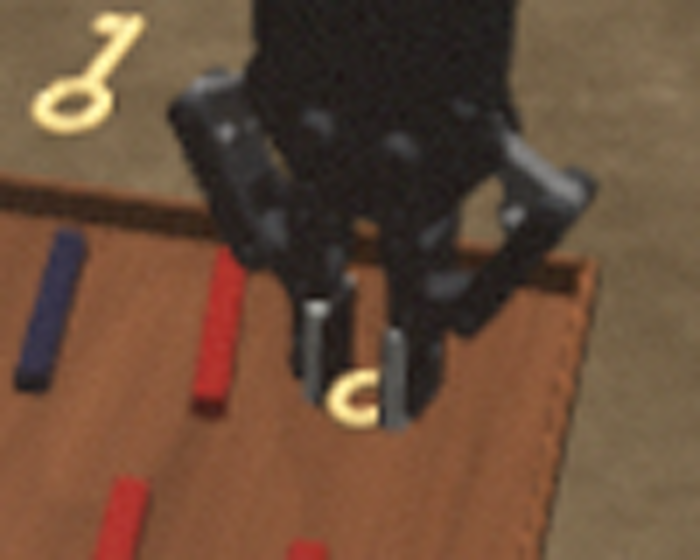

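servo_tool(
  targets=[
    [0, 0, 0, 0, 12],
    [0, 0, 0, 0, 12],
    [0, 0, 0, 0, 12],
    [0, 0, 0, 0, 12],
  ],
  squeeze=40,
)

```text
t: 4.82
tcp_pos: [0.4728, 0.1074, 0.0059]
orientation: [0.992, -0.127, 0.0, 0.0]
wrist_force: [-1.3, -0.0, 4.6]
gripper_width: 0.0176
```

```bash
python3 - <<'E'
from bench import r
from h import *
d=r.snapshot("wrist");crop(d["img"],220,150,200,200,3,"pics/w4.png")
s=r.read_state();print(s["wrist_force"],s["gripper_width"])
E
```

```text
[-0.70012614 -0.79271712  5.09690712] 0.017665009675446278
```

View pics/w4.png

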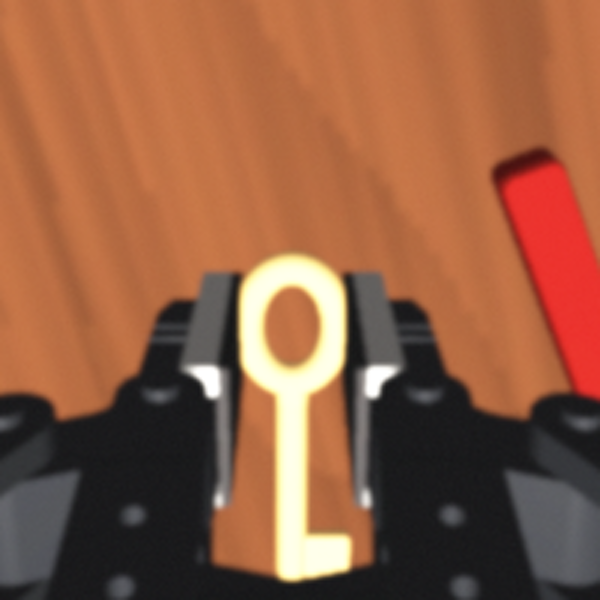

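The fingers stopped on the bow at 17.6 mm against a command of 12. Next I lift.

servo_tool(
  targets=[
    [0, 0, -3, 0, 12],
    [0, 0, -8, 0, 12],
    [0, 0, -25, 0, 12],
    [0, 0, -50, 0, 12],
    [0, 0, -90, 0, 12],
    [0, 0, -125, 0, 12],
    [0, 0, -125, 0, 12],
  ],
  squeeze=45,
)

```text
t: 5.75
tcp_pos: [0.4753, 0.1077, 0.1337]
orientation: [0.992, -0.127, 0.003, -0.001]
wrist_force: [-0.1, -0.0, -0.7]
gripper_width: 0.0173
```

```bash
python3 - <<'E'
from bench import r
from h import *
d=r.snapshot("wrist");cv2.imwrite("pics/w5.png",d["img"])
d2=r.snapshot("side");crop(d2["img"],270,130,120,110,6,"pics/s5.png")
s=r.read_state();print(s["wrist_force"],s["gripper_width"],s["tcp_pos"])
E
```

```text
[-0.01704935 -0.62156311 -0.73439665] 0.01756853574281393 [0.4727428  0.10741594 0.13067982]
```

View pics/w5.png

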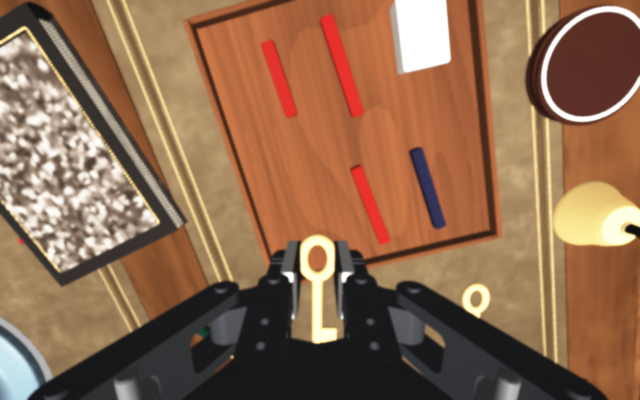

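View pics/s5.png

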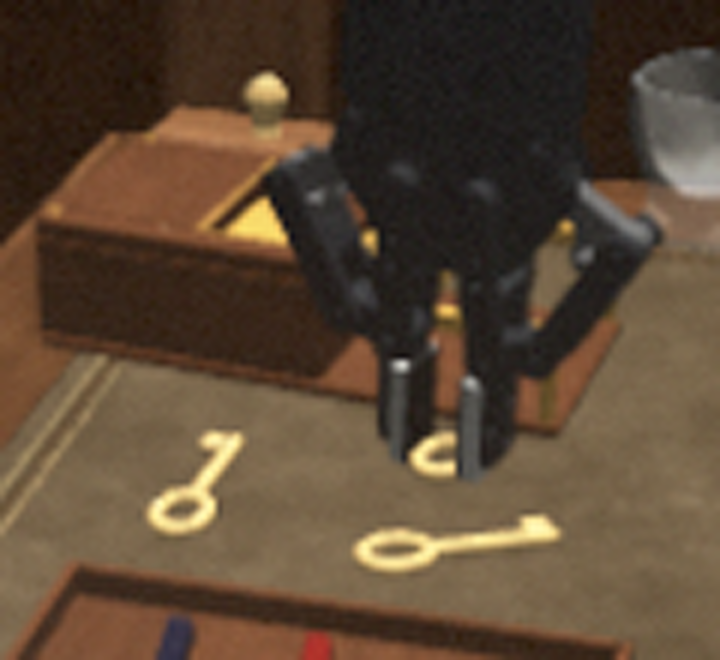

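```bash
python3 - <<'E'
from bench import r
from h import *
plan(r.read_state(),[.6227,-.2275,.13],-.12)
E
```

```text
shift [229.6 286.3   0.8] spins [3.007, -0.135, -3.277, 6.148] curjaw -0.255 R [[0.97, -0.25, 0.0], [-0.25, -0.97, -0.0], [0.0, -0.0, -1.0]] j [ 0.09  0.25 -0.36  0.95 -0.    1.92]
```

servo_tool(
  targets=[
    [15, 18, -10, 0, 12],
    [46, 57, -15, -0.02, 12],
    [77, 95, -15, -0.05, 12],
    [108, 134, -15, -0.08, 12],
    [138, 172, -12, -0.1, 12],
    [170, 210, -10, -0.12, 12],
    [200, 248, -5, -0.135, 12],
    [222, 276, 0, -0.135, 12],
    [230, 286, 0, -0.135, 12],
    [230, 286, 0, -0.135, 12],
  ],
)

```text
t: 7.1
tcp_pos: [0.6224, -0.2272, 0.1294]
orientation: [0.998, -0.06, -0.001, -0.001]
wrist_force: [-0.6, 0.6, -0.2]
gripper_width: 0.0176
```

servo_tool(
  targets=[
    [0, 0, 0, 0, 12],
    [0, 0, 0, 0, 12],
    [0, 0, 0, 0, 12],
  ],
)

```text
t: 7.48
tcp_pos: [0.6231, -0.2265, 0.1312]
orientation: [0.998, -0.059, 0.0, 0.0]
wrist_force: [-0.9, 0.0, 0.2]
gripper_width: 0.0177
```

```bash
python3 - <<'E'
from bench import r
from h import *
d=r.snapshot("wrist");cv2.imwrite("pics/w6.png",d["img"]);np.savez("w6.npz",**d)
d2=r.snapshot("side");crop(d2["img"],260,100,140,110,5.5,"pics/s6.png")
s=r.read_state();print(s["wrist_force"],s["gripper_width"],s["tcp_pos"]);plan(s,[.6227,-.2275,.13],-.12)
c,sn=np.cos(-.12),np.sin(-.12)
for p in((22,48.5,72),(22,-48.5,72),(-22,-48.5,72),(-22,48.5,72)):
    x,y,z=np.array(p)/1e3;print(w2p(d,[.6203+c*x-sn*y,-.2474+sn*x+c*y,z]))
E
```

```text
[-0.43249646 -0.79557216  0.37245656] 0.017046264298923083 [ 0.62313016 -0.2268702   0.13113553]
shift [-0.4  0.7  1.1] spins [3.142, 0.001, -3.141, -6.283] curjaw -0.119 R [[0.99, -0.12, 0.0], [-0.12, -0.99, -0.0], [0.0, 0.0, -1.0]] j [-0.44  0.6   0.17  1.15 -0.    1.25]
[347.48488552 183.46318737]
[343.90777075 300.45880129]
[289.77406212 300.43206858]
[286.29298742 183.42948672]
```

View pics/w6.png

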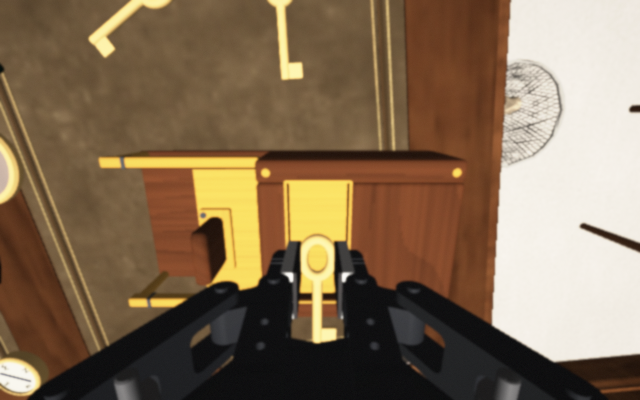

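View pics/s6.png

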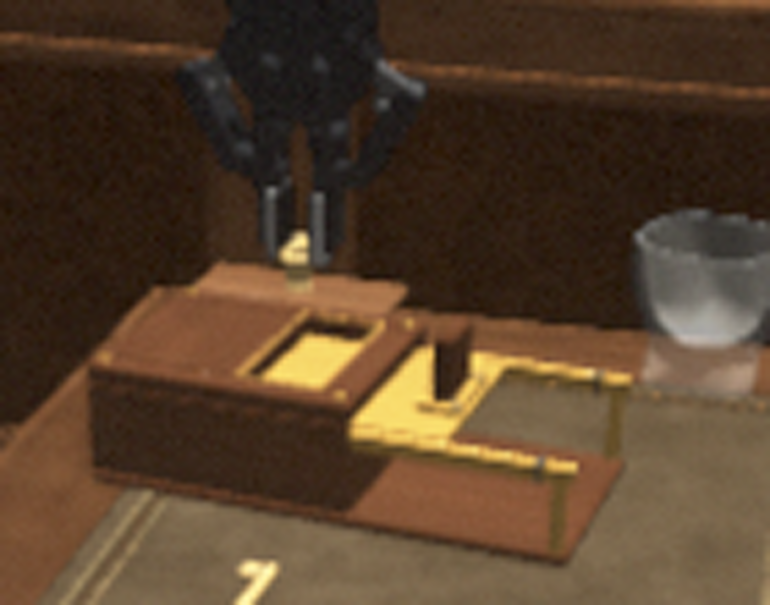

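servo_tool(
  targets=[
    [0.4, 0.5, 20, 0, 12],
    [0.4, 0.5, 40, 0, 12],
    [0.4, 0.5, 50, 0, 12],
    [0.4, 0.5, 56, 0, 12],
    [0.4, 0.5, 56, 0, 12],
    [0.4, 0.5, 56, 0, 12],
  ],
)

```text
t: 8.32
tcp_pos: [0.624, -0.2282, 0.0756]
orientation: [0.998, -0.06, 0.001, 0.0]
wrist_force: [-0.2, -0.8, -0.1]
gripper_width: 0.0175
```

```bash
python3 - <<'E'
from bench import r
from h import *
d=r.snapshot("wrist");crop(d["img"],220,150,200,200,3,"pics/w7.png")
d2=r.snapshot("side");crop(d2["img"],270,110,100,90,7,"pics/s7.png")
s=r.read_state();print(s["wrist_force"],s["gripper_width"],s["tcp_pos"]);plan(s,[.6227,-.2275,.13],-.12)
E
```

```text
[ 0.38158962 -0.10208536  0.35028204] 0.017547141544857255 [ 0.62399252 -0.22817769  0.07563493]
shift [ -1.3  -0.5 -54.4] spins [3.142, -0.0, -3.142, 6.283] curjaw -0.12 R [[0.99, -0.12, 0.0], [-0.12, -0.99, -0.0], [0.0, 0.0, -1.0]] j [-0.45  0.63  0.09  1.02 -0.    1.24]
```

View pics/w7.png

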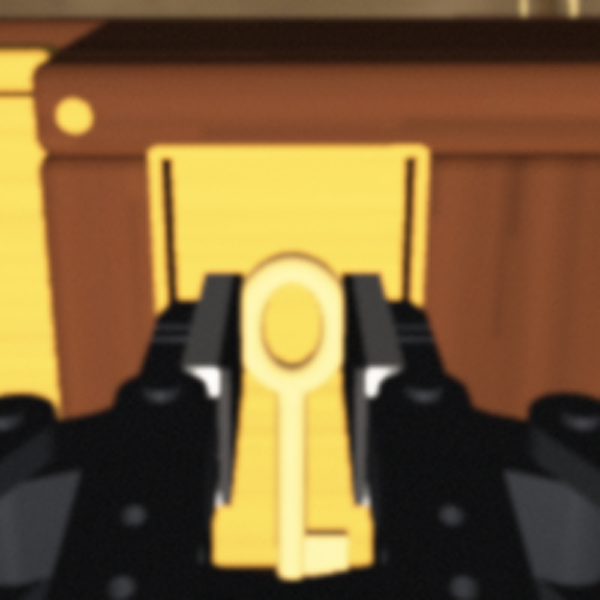

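View pics/s7.png

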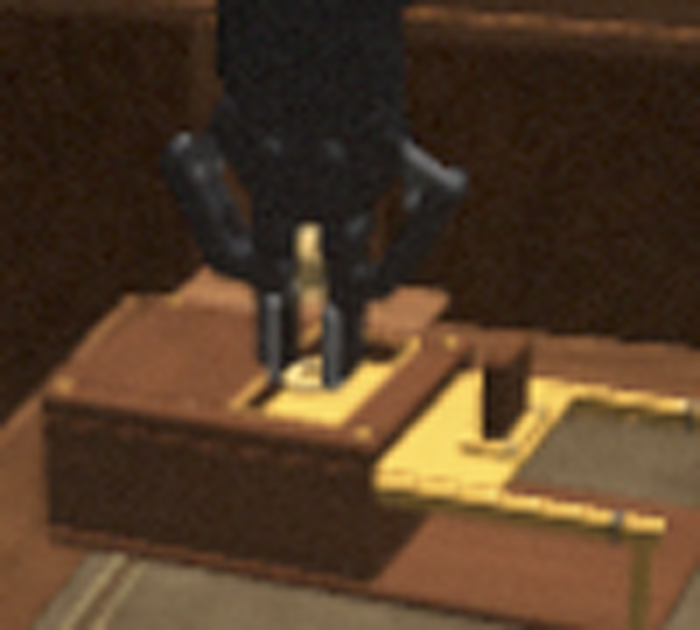

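servo_tool(
  targets=[
    [-0.5, 0, 4, 0, 12],
    [-0.5, 0, 7, 0, 12],
    [-0.5, 0, 9, 0, 12],
    [-0.5, 0, 9, 0, 12],
    [-0.5, 0, 9, 0, 12],
  ],
)

```text
t: 9.05
tcp_pos: [0.623, -0.2278, 0.0658]
orientation: [0.998, -0.06, 0.0, 0.0]
wrist_force: [0.4, -0.9, -0.7]
gripper_width: 0.0173
```

servo_tool(
  targets=[
    [0, 0, 2, 0, 12],
    [0, 0, 3.5, 0, 12],
    [0, 0, 3.5, 0, 12],
  ],
)

```text
t: 9.43
tcp_pos: [0.6233, -0.228, 0.0625]
orientation: [0.998, -0.06, 0.0, 0.0]
wrist_force: [0.5, 0.9, 0.9]
gripper_width: 0.0173
```

servo_tool(
  targets=[
    [0, 0, 0, 0, 19],
    [0, 0, 0, 0, 20],
    [0, 0, 0, 0, 21],
    [0, 0, 0, 0, 22],
    [0, 0, 0, 0, 22],
  ],
)

```text
t: 10.05
tcp_pos: [0.6234, -0.228, 0.0622]
orientation: [0.998, -0.06, 0.0, 0.0]
wrist_force: [4.7, -0.8, -3.1]
gripper_width: 0.0212
```

```bash
python3 - <<'E'
from bench import r
from h import *
d=r.snapshot("wrist");crop(d["img"],220,150,200,200,3,"pics/w8.png")
s=r.read_state();print(s["wrist_force"],s["gripper_width"],s["tcp_pos"])
E
```

```text
[ 4.9105168  -0.48266258 -4.44104876] 0.021509832741283565 [ 0.62334091 -0.2279553   0.06221803]
```

View pics/w8.png

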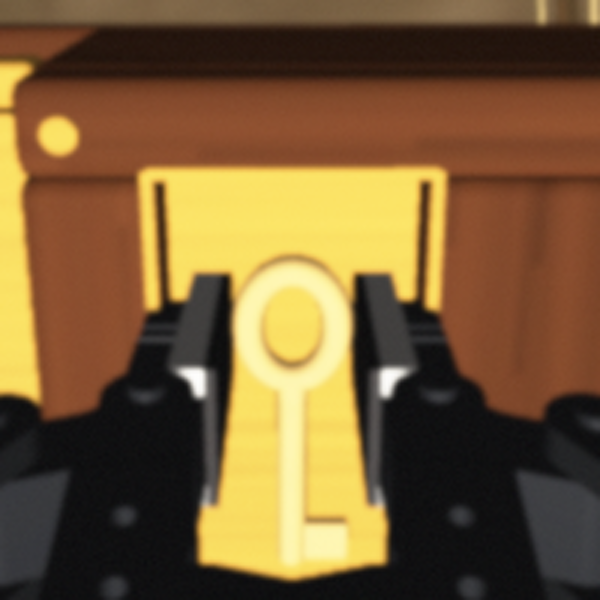

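servo_tool(
  targets=[
    [0.8, 0, -2, 0, 21],
    [1, 0, -5, 0, 21],
    [1, 0, -7.5, 0, 21],
    [1, 0, -7.5, 0, 22],
    [1, 0, -7.5, 0, 24],
    [1, 0, -7.5, 0, 25],
    [1, 0, -7.5, 0, 26],
    [1, 0, -7.5, 0, 26],
  ],
)

```text
t: 11.1
tcp_pos: [0.6239, -0.2279, 0.0698]
orientation: [0.998, -0.06, -0.0, 0.0]
wrist_force: [0.2, 0.3, -0.4]
gripper_width: 0.0257
```

```bash
python3 - <<'E'
from bench import r
from h import *
d=r.snapshot("wrist");crop(d["img"],220,150,200,200,3,"pics/w9.png")
s=r.read_state();print(s["wrist_force"],s["gripper_width"],s["tcp_pos"])
E
```

```text
[ 0.27164508 -0.35329114 -0.84752448] 0.02619112130259473 [ 0.62390236 -0.22796061  0.06978001]
```

View pics/w9.png

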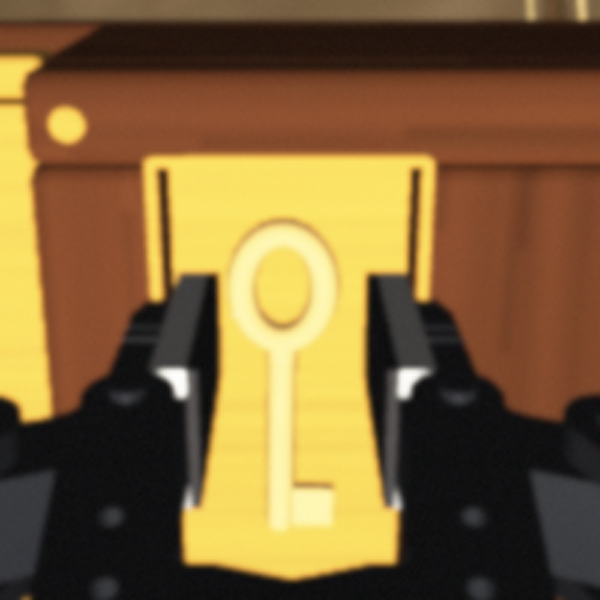

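servo_tool(
  targets=[
    [0, 0, -8, 0, 26],
    [0, 0, -35, 0, 26],
    [0, 0, -70, 0, 26],
    [-30, 0, -80, 0, 30],
    [-70, 10, -80, 0, 34],
    [-83, 20, -80, 0, 34],
    [-83, 20, -80, 0, 34],
    [-83, 20, -80, 0, 34],
  ],
)

```text
t: 12.15
tcp_pos: [0.5404, -0.2382, 0.15]
orientation: [0.998, -0.06, 0.001, 0.0]
wrist_force: [-0.7, -0.7, 0.1]
gripper_width: 0.0339
```

```bash
python3 - <<'E'
from bench import r
from h import *
d=r.snapshot("wrist");cv2.imwrite("pics/w10.png",d["img"])
d2=r.snapshot("top");crop(d2["img"],400,95,110,165,3.6,"pics/t10.png")
s=r.read_state();plan(s,[.5409,-.2378,.076],-.12);print(s["tcp_pos"])
c,sn=np.cos(-.12),np.sin(-.12)
for p in((-86,20,98),(-74,20,98),(-86,-20,98),(-80,0,98)):
    x,y,z=np.array(p)/1e3;print(w2p(d,[.6203+c*x-sn*y,-.2474+sn*x+c*y,z]))
E
```

```text
shift [ 0.5 -0.2 73.7] spins [3.142, 0.001, -3.141, -6.283] curjaw -0.119 R [[0.99, -0.12, 0.0], [-0.12, -0.99, -0.0], [0.0, 0.0, -1.0]] j [-0.52  0.44 -0.04  1.09  0.    1.17]
[ 0.54034074 -0.23790134  0.14969764]
[309.15345635 195.33701516]
[326.25568871 195.3249151 ]
[309.59017502 247.68673271]
[317.69970177 222.20719644]
```

View pics/w10.png

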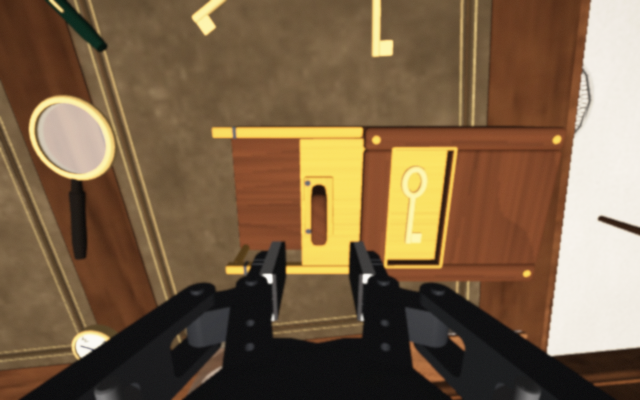

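View pics/t10.png

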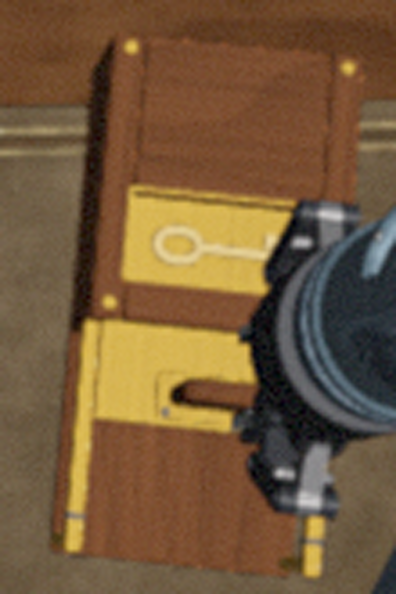

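The key lies flat in the slot at (413,205) in the wrist view. The handle top is about 1 px from the prediction.

servo_tool(
  targets=[
    [1, -0.5, 25, 0, 34],
    [1, -0.5, 50, 0, 34],
    [1, -0.5, 65, 0, 34],
    [1, -0.5, 73, 0, 34],
    [1, -0.5, 73, 0, 34],
    [1, -0.5, 73, 0, 34],
  ],
)

```text
t: 13.0
tcp_pos: [0.5409, -0.2379, 0.0777]
orientation: [0.998, -0.06, 0.001, 0.0]
wrist_force: [0.1, -1.0, -0.2]
gripper_width: 0.0339
```

servo_tool(
  targets=[
    [0, 0, 0, 0, 20],
    [0, 0, 0, 0, 12],
    [0, 0, 0, 0, 5],
    [0, 0, 0, 0, 5],
    [0, 0, 0, 0, 5],
    [0, 0, 0, 0, 5],
  ],
  squeeze=50,
)

```text
t: 13.75
tcp_pos: [0.5413, -0.2379, 0.0777]
orientation: [0.998, -0.06, 0.001, 0.0]
wrist_force: [4.6, 0.6, 6.0]
gripper_width: 0.0108
```

```bash
python3 - <<'E'
from bench import r
from h import *
d=r.snapshot("wrist");cv2.imwrite("pics/w11.png",d["img"])
s=r.read_state();plan(s,[.5409,-.2378,.076],-.12);print(s["tcp_pos"],s["wrist_force"],s["gripper_width"])
E
```

```text
shift [-0.4 -0.1  1.7] spins [3.142, 0.0, -3.141, -6.283] curjaw -0.12 R [[0.99, -0.12, 0.0], [-0.12, -0.99, -0.0], [0.0, 0.0, -1.0]] j [-0.52  0.49 -0.15  0.93  0.    1.17]
[ 0.54128678 -0.23792656  0.07769022] [ 3.47282462 -0.36976413  5.35804981] 0.01108860290107548
```

View pics/w11.png

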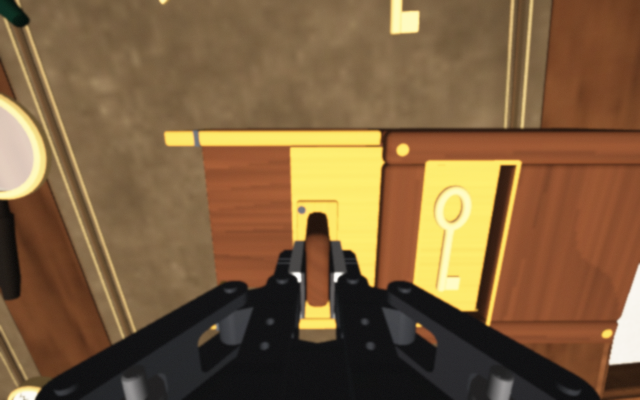

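servo_tool(
  targets=[
    [-4, 0, 0, 0, 5],
    [-10, 0, 0, 0, 5],
    [-16, 0, 0, 0, 5],
    [-22, 0, 0, 0, 5],
    [-28, 0, 0, 0, 5],
    [-34, 0, 0, 0, 5],
    [-40, 0, 0, 0, 5],
    [-46, 0, 0, 0, 5],
    [-51, 0, 0, 0, 5],
    [-51, 0, 0, 0, 5],
  ],
  squeeze=60,
)

```text
t: 15.05
tcp_pos: [0.4922, -0.2321, 0.0778]
orientation: [0.998, -0.06, 0.003, 0.0]
wrist_force: [9.6, -0.2, 1.6]
gripper_width: 0.0103
```

servo_tool(
  targets=[
    [0, 0, 0, 0, 5],
    [0, 0, 0, 0, 5],
  ],
)

```text
t: 15.3
tcp_pos: [0.4925, -0.2321, 0.0778]
orientation: [0.998, -0.06, 0.003, 0.0]
wrist_force: [8.3, 0.1, 1.3]
gripper_width: 0.0106
```

```bash
cat > look.py <<'E'
import sys
from bench import r
from h import *
n=sys.argv[1]
d=r.snapshot("wrist");cv2.imwrite(f"pics/w{n}.png",d["img"]);crop(d["img"],150,110,130,110,6,f"pics/wc{n}.png");np.savez(f"w{n}.npz",**d)
d2=r.snapshot("side");crop(d2["img"],270,130,115,80,6.5,f"pics/s{n}.png");np.savez(f"s{n}.npz",**d2)
d3=r.snapshot("top");crop(d3["img"],400,95,110,165,3.6,f"pics/t{n}.png");np.savez(f"t{n}.npz",**d3)
s=r.read_state();print(s["t"],s["tcp_pos"],s["wrist_force"],s["gripper_width"])
print("pull",(np.array([.5413,-.2379,0])-s["tcp_pos"])[:2]@[np.cos(.12),-np.sin(.12)])
E
python3 look.py 12
```

```text
15.45 [ 0.49249426 -0.23212478  0.07773114] [9.15113542 0.16382832 1.35687937] 0.010650431266050026
pull 0.04914612916754059
```

View pics/w12.png

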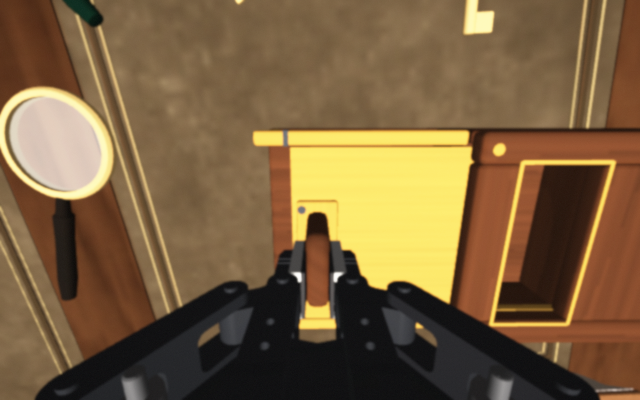

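View pics/s12.png

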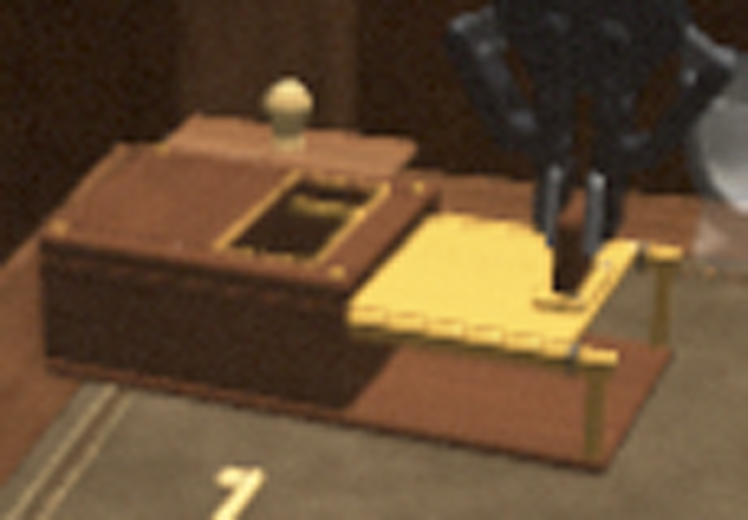

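View pics/t12.png

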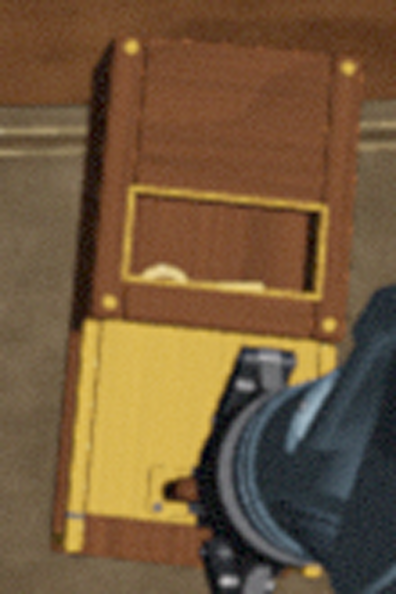

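View pics/wc12.png

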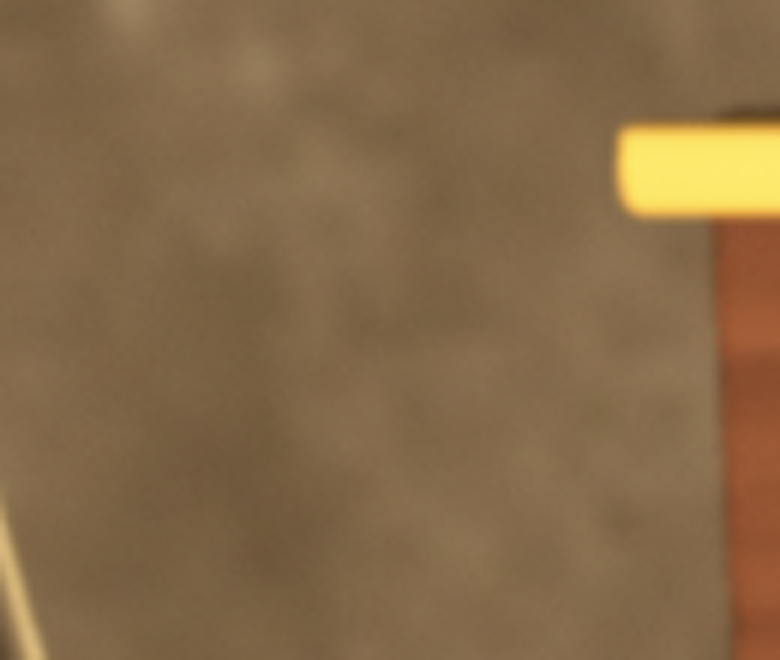

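```bash
python3 - <<'E'
from h import *
for n in("11","12"):
    try: d=dict(np.load(f"w{n}.npz"))
    except: continue
    c,sn=np.cos(-.12),np.sin(-.12)
    for p in((-147,61,57),(-147,57,57),(-147,50,57)):
        x,y,z=np.array(p)/1e3;q=w2p(d,[.6203+c*x-sn*y,-.2474+sn*x+c*y,z]);print(n,p,q,"crop",(q-[150,110]+.5)*6)
E
```

```text
12 (-147, 61, 57) [284.33058097 138.67982496] crop [808.98348584 175.07894979]
12 (-147, 57, 57) [284.55634631 145.96986821] crop [810.33807789 218.81920928]
12 (-147, 50, 57) [284.94403927 158.4886119 ] crop [812.66423565 293.93167139]
```

```bash
python3 - <<'E'
from h import *
d=dict(np.load("w12.npz"));crop(d["img"],250,120,70,60,10,"pics/wd12.png")
im=d["img"].astype(int)
for row in(135,138,141,150,160,170):print(row,[tuple(im[row,u]) for u in range(278,298)][:20] if 0 else [int(im[row,u].sum()/3) for u in range(276,302)])
t=dict(np.load("t12.npz"));crop(t["img"],410,225,40,30,16,"pics/td12.png")
E
```

```text
135 [198, 198, 198, 198, 197, 196, 181, 149, 123, 118, 127, 153, 182, 196, 198, 198, 198, 198, 198, 198, 199, 198, 198, 198, 199, 198]
138 [199, 198, 198, 199, 198, 197, 185, 155, 127, 119, 124, 148, 181, 196, 198, 199, 199, 199, 199, 198, 199, 199, 199, 199, 199, 198]
141 [197, 197, 197, 198, 197, 196, 184, 153, 126, 118, 126, 150, 182, 195, 198, 197, 197, 198, 198, 198, 197, 199, 198, 198, 198, 198]
150 [93, 93, 91, 91, 93, 91, 92, 92, 92, 92, 92, 93, 100, 128, 171, 194, 199, 199, 199, 199, 199, 199, 199, 199, 200, 199]
160 [97, 97, 97, 97, 97, 97, 98, 99, 97, 98, 98, 97, 101, 121, 158, 186, 196, 198, 198, 198, 198, 198, 198, 199, 198, 198]
170 [88, 89, 89, 89, 89, 89, 90, 89, 88, 89, 91, 89, 93, 107, 145, 179, 196, 200, 200, 200, 200, 200, 200, 200, 200, 201]
```

View pics/wd12.png

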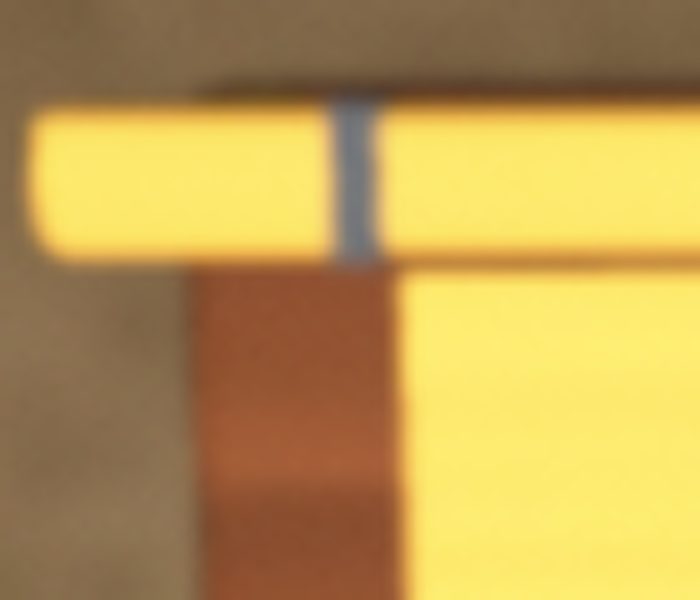

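The slide's front edge, at column 289.5, is about 4 px (2.3 mm) short of the line's centre at column 285.5. I'll pull 2.3 mm further.

servo_tool(
  targets=[
    [-1.2, 0, 0, 0, 5],
    [-2.3, 0, 0, 0, 5],
    [-2.3, 0, 0, 0, 5],
    [-2.3, 0, 0, 0, 5],
    [-2.3, 0, 0, 0, 5],
  ],
)

```text
t: 16.08
tcp_pos: [0.4904, -0.2319, 0.0778]
orientation: [0.998, -0.06, 0.003, 0.0]
wrist_force: [9.9, -0.4, 1.1]
gripper_width: 0.0108
```

```bash
python3 look.py 13; python3 - <<'E'
from h import *
d=dict(np.load("w13.npz"));crop(d["img"],250,120,70,60,10,"pics/wd13.png");im=d["img"].astype(float).mean(2)
for row in(136,138,140,150,155,160,165,170):
    p=im[row,276:302]
    if row<145: w=np.clip(190-p,0,None);print(row,"mark",276+(w*np.arange(26)).sum()/w.sum())
    else:
        i=np.argmax(p>146);print(row,"edge",276+i-1+(146-p[i-1])/(p[i]-p[i-1]))
s=dict(np.load("s13.npz"));crop(s["img"],295,150,45,30,14,"pics/sd13.png")
E
```

```text
16.225 [ 0.49043102 -0.23187816  0.07775294] [ 9.09703089 -0.38196528  0.95668506] 0.010779226058391846
pull 0.05122405036920541
136 mark 288.8625541125541
138 mark 288.8443670150987
140 mark 288.84083044982697
150 edge 289.4230769230769
155 edge 289.45185185185187
160 edge 289.67857142857144
165 edge 289.5981308411215
170 edge 290.04672897196264
```

View pics/wd13.png

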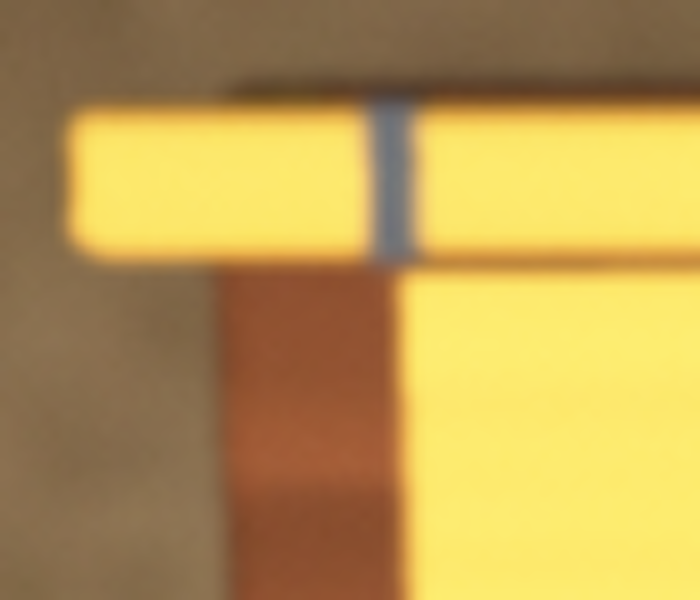

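View pics/sd13.png

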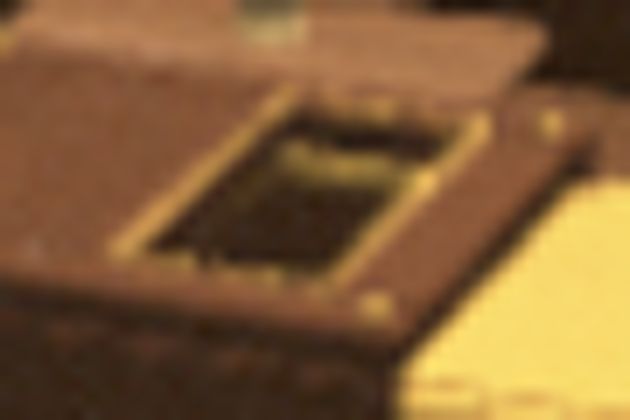

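View pics/t13.png

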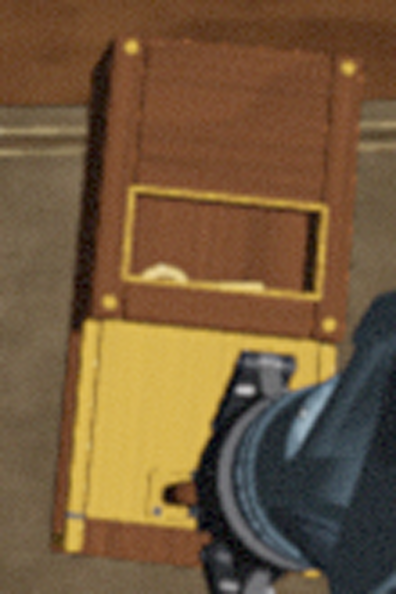

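View pics/w13.png

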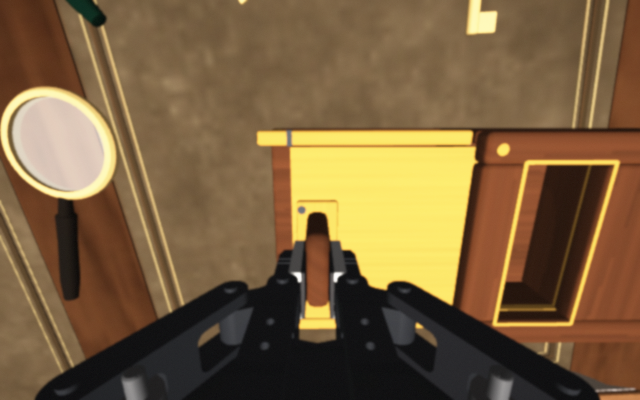

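```bash
python3 - <<'E'
from h import *
d=dict(np.load("t13.npz"));crop(d["img"],430,140,70,45,11,"pics/td13.png")
c,s=np.cos(-.12),np.sin(-.12)
for n,(u,v) in(("bow top",(165,264)),("bow right",(187,280)),("shank top",(225,281)),("tip",(265,286))):
    for z in(.014,.03,.06):
        p=p2w(d,(u+.5)/3.6-.5+400,(v+.5)/3.6-.5+95,z)-[.6203,-.2474,0];print(n,z,np.round([c*p[0]+s*p[1],-s*p[0]+c*p[1]],4))
E
```

```text
bow top 0.014 [-0.0027  0.0178]
bow top 0.03 [-0.0058  0.0211]
bow top 0.06 [-0.0118  0.0271]
bow right 0.014 [-0.0102  0.0053]
bow right 0.03 [-0.0133  0.0087]
bow right 0.06 [-0.019   0.0151]
shank top 0.014 [-0.0086 -0.0152]
shank top 0.03 [-0.0117 -0.0115]
shank top 0.06 [-0.0174 -0.0045]
tip 0.014 [-0.0091 -0.0369]
tip 0.03 [-0.0121 -0.0328]
tip 0.06 [-0.0179 -0.0252]
```

View pics/td13.png

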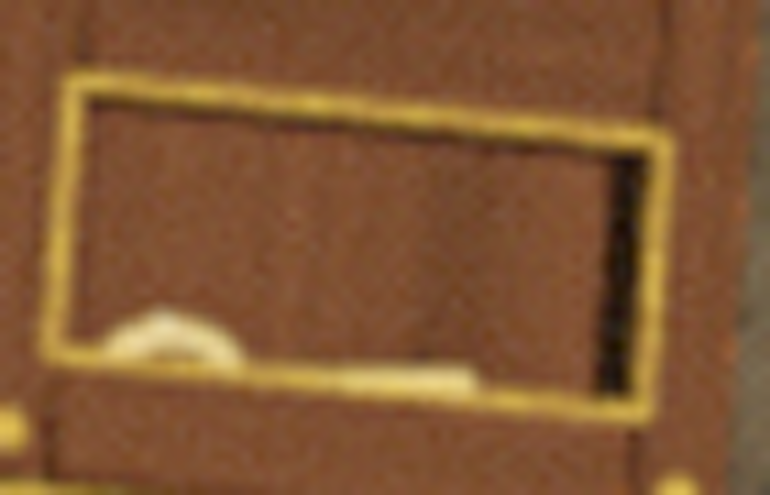

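```bash
python3 - <<'E'
from bench import r
s=r.read_state();print(s["t"],s["tcp_pos"],s["wrist_force"],s["gripper_width"])
print(r.hand_in())
E
```

```text
16.225 [ 0.49043102 -0.23187816  0.07775294] [ 9.09703089 -0.38196528  0.95668506] 0.010779226058391846
the job is handed in; nothing more can be done
None
```

I took the brass key from the tray by its bow, laid it flat in the slot on the closed slide and let go. I then pulled the slide out by its handle and handed the job in at 16.2 s, still holding it at the lines.

**Slide position:** in the last wrist picture the slide's front edge was about 0.2 px (0.1–0.2 mm) short of the centre of the left rail's line. The arm had moved 51.2 mm, with about 9 N on the wrist. I only measured the left line; the gripper hid most of the right one.

**Key in the box:** the slot shows open, and the key is visible inside near the front. Its position only fits the key lying on the compartment floor. At slide height it would have to pass through the slot's front wall. The side camera could not confirm this on its own.

**Other things in the tray:** they looked unmoved in the wrist picture taken just after I lifted the key. I did not check them again at the end.

**While letting go:** one finger lightly touched the slot wall, at about 5 N. I raised the gripper 7.5 mm before opening fully, so the key dropped about 11 mm onto the slide and landed flat.

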